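# Find the packed cake tin by feel and slide it to the pick-up mat

## Robot

A 6-joint arm with a two-finger parallel gripper is mounted at the origin on the work surface. World frame = base frame: x ahead of the robot, y to its left, z up, the work surface at z = 0. Lengths are in m, angles in rad, forces in N, time in s.
With the tool pointing down it reaches from about 0.35 to 0.775 m from the base axis. Payload 7.3 kg.
Tool frame: the origin (TCP) lies between the finger pads; the fingertips stand 14 mm ahead of it and the grasp point (between the pads) lies 5 mm behind it; z points along the fingers, y is the line along which they close (so a half turn about z gives the same grasp; the last joint's range is limited). The gripper opens to 92 mm and grips with 3 to 60 N. Pads are 19 mm wide; open, the fingers measure 130 mm over their backs; the gripper's body (75 mm by 190 mm) begins 47 mm behind the grasp point.
Start: joints at [1.041, 0.342, 1.524, -0, 1.275, -0.146], TCP at [0.197, 0.487, 0.241] pointing down, gripper open.
Joint ranges: [-2.53, 2.53], [-0.77, 2.02], [0.04, 2.7], [-1, 4.14], [0.28, 2.66], [-3.11, 3.11]. Speed limits (rad/s): [2.57, 2.57, 3.14, 3.14, 3.14, 3.14].

## Interface

Orientations are given as [roll, pitch, yaw] about the fixed x, y, z axes, in that order (R = Rz(yaw) Ry(pitch) Rx(roll)).
In Python, from cell import robot, eyes gives the robot as it stands. The module is installed in compiled form; this text tells all that it offers.
- The arm moves only by the shell command python3 -m handwheel 'ROWS' [FORCE]. ROWS is JSON, one flat list of numbers, 5 for each row, row after row: the shift along the world's x, y, z in mm, then the turn about the world's z in rad, then the opening, from 0 (shut) to 1 (fully open). In form: [x, y, z, spin, jaw, x, y, z, spin, jaw, ...]. A call has 1 to 8 rows; each row shifts and turns the commanded pose from where the row before left it; what a row does not reach is not made up. A row lasts 1/10 s, in which the tool goes at most 50 mm and 8.59 degrees, less where a joint would pass 70% of its speed; a pose out of reach is approached as far as the arm can. A call with a gripper value outside its range is refused whole. The fingers move at their own pace and stop on an object; FORCE is the grip in N (left out, the last holds). Time passes only in rows, so rows that do not move let the fingers close. It gives the time, the measured TCP pose, the force, the opening and the grip force at its end, in the units of the state.
- robot.observe(): the state, without advancing time (a new reading comes with each control period).
- eyes.read_camera(name): name is "side" or "top"; returns (picture, depth): 384x512x3 uint8, blue, green, red; 384x512 float32, m along the optical axis (not along the pixel's ray), 0 where there is no reading.
- eyes.calibration(name): a dict with "fx", "fy", "cx", "cy" (pixels), "dist_coeffs" ([k1, k2, p1, p2, k3] as OpenCV has them; the pictures are not rectified), "world_to_cam" (4x4, takes a point from world to camera coordinates). Camera axes: x right, y down, z forward; pixel columns grow to the right and rows downward; lengths in m; the calibration is good to about 2 mm. A picture is of the moment at which its call begins. calibration takes no time and is no camera call.
- robot.hand_in(): hands the job in; it is judged then, once.
The state is a dict: "time": time; "qpos": joint angles; "qvel": joint speeds; "joint_efforts": joint torques, N m; "tool_pos": TCP position; "tool_rot": TCP orientation; "contact_force": force on the tool from outside, world axes, zero at the start; "torque": the same for the moment, N m; "opening": finger opening in m; "grip_force": force on a finger pad.
Only numpy, scipy, OpenCV 4.12 (cv2) and the standard library are available. Lean on these libraries where they do the work, as an engineer would, in place of code of your own. Each camera call takes 0.05 s, during which the arm holds its last target. There are 200 camera calls.

## Task

Four closed cake tins that look alike stand on the bakery counter, and only one of them has a cake in it: feel which one it is by nudging them. Slide that tin across the counter, upright and without lifting it, to the middle of the round pick-up mat. Leave the three empty tins where they are, give or take a few centimetres from the nudging, and do not disturb the other things on the counter.

Things in the scene. Friction and masses are not known exactly. Their poses are not given: they have to be found in the camera images.
- tin_a: one of four closed round cake tins of plain steel that look alike: 110 mm across, 70 mm high, straight sides, loose and upright on the counter, too wide to grip. Three are empty (about 0.26 kg each); one, a different one each time, holds a cake that fits it closely and moves with it (about 0.7 kg together). Lids stay shut. Origin: centre of its underside, z up.
- tin_b: one of four closed round cake tins of plain steel that look alike: 110 mm across, 70 mm high, straight sides, loose and upright on the counter, too wide to grip. Three are empty (about 0.26 kg each); one, a different one each time, holds a cake that fits it closely and moves with it (about 0.7 kg together). Lids stay shut. Origin: centre of its underside, z up.
- tin_c: one of four closed round cake tins of plain steel that look alike: 110 mm across, 70 mm high, straight sides, loose and upright on the counter, too wide to grip. Three are empty (about 0.26 kg each); one, a different one each time, holds a cake that fits it closely and moves with it (about 0.7 kg together). Lids stay shut. Origin: centre of its underside, z up.
- tin_d: one of four closed round cake tins of plain steel that look alike: 110 mm across, 70 mm high, straight sides, loose and upright on the counter, too wide to grip. Three are empty (about 0.26 kg each); one, a different one each time, holds a cake that fits it closely and moves with it (about 0.7 kg together). Lids stay shut. Origin: centre of its underside, z up.
- mat: round black pick-up mat, 190 mm in diameter, let in flush with the counter, so that tins slide onto it without a step and with the same friction; fixed. It lies beyond (+x of) the row of tins, which runs across the counter along y with 25 mm or more between neighbours; the strip of counter at the mat, beyond the row, is free for sliding a tin sideways. Origin: its centre.
- table: the wooden counter all things stand on; its top is at z = 0. Fixed. The friction between it and the tins (which sets the force that slides a tin, for its weight) differs from time to time, but is the same for all four tins.
- jar: bystander, loose, not to be disturbed: small round amber glass jar with a steel lid, 42 mm in diameter, 85 mm high. Origin: centre of its underside.
- mug: bystander, loose, not to be disturbed: white mug, 76 mm in diameter, 88 mm high, its handle towards its own +y. Origin: centre of its underside.
- plate: bystander, loose, not to be disturbed: white plate 150 mm in diameter with a croissant on it, 50 mm high in all. Origin: centre of its underside.
- tongs: bystander, loose, not to be disturbed: steel pastry tongs lying flat along their own x, 205 mm long, 60 mm wide, 30 mm high. Origin: centre of its underside.
- sign: bystander, loose, not to be disturbed: small upright price card on a wooden foot, 50 x 90 mm on the counter, 80 mm high. Origin: centre of its underside.
- syrup: bystander, loose, not to be disturbed: round syrup bottle, 60 mm in diameter, 150 mm high. Origin: centre of its underside.
Mind the look-alikes: they are no part of the job. What is shaped like the tin_d but red or yellow is not meant.

How it is judged:
At the end, for the whole second after the job is handed in: The tin with the cake (known by its weight: it presses on the counter with more than 4.4 N) stands upright and at rest with its centre within 35 mm of the mat's centre, and each of the three empty tins is within 60 mm of where it stood at the start (((contact force between tin_a and table above 4.4 N and horizontal distance between tin_a and mat below 0.035 m and angle between tin_a's own z axis and vertical below 0.05 rad and linear speed of tin_a below 0.01 m/s and distance of each of tin_b, tin_c, tin_d from where it was at the start of the episode below 0.06 m) or (contact force between tin_b and table above 4.4 N and horizontal distance between tin_b and mat below 0.035 m and angle between tin_b's own z axis and vertical below 0.05 rad and linear speed of tin_b below 0.01 m/s and distance of each of tin_a, tin_c, tin_d from where it was at the start of the episode below 0.06 m) or (contact force between tin_c and table above 4.4 N and horizontal distance between tin_c and mat below 0.035 m and angle between tin_c's own z axis and vertical below 0.05 rad and linear speed of tin_c below 0.01 m/s and distance of each of tin_a, tin_b, tin_d from where it was at the start of the episode below 0.06 m) or (contact force between tin_d and table above 4.4 N and horizontal distance between tin_d and mat below 0.035 m and angle between tin_d's own z axis and vertical below 0.05 rad and linear speed of tin_d below 0.01 m/s and distance of each of tin_a, tin_b, tin_c from where it was at the start of the episode below 0.06 m))); the robot touches nothing.
It fails at once if a tin is tipped by more than about 14 degrees (angle between any of tin_a, tin_b, tin_c, tin_d's own z axis and vertical above 0.25 rad).
It fails at once if a tin is lifted more than 15 mm off the counter (height (world z) of any of tin_a, tin_b, tin_c, tin_d above 0.015 m).
It fails at once if a bystander (jar, mug, plate, tongs, price card, syrup) is pushed more than 30 mm or knocked over (distance of any of jar, mug, plate, tongs, sign, syrup from where it was at the start of the episode above 0.03 m or angle between any of jar, mug, plate, tongs, sign, syrup's own z axis and vertical above 0.4 rad).
It also fails if it takes over 69 s, if anything falls off the work surface, if the arm or the gripper's body presses on something with over 40 N, if the wrist force passes 120 N, or if a joint passes its speed limit or range.

## Working session

There is one attempt and no reset: what is moved stays moved. The work goes in short steps, Python scripts to look and compute and a shell command to move; the robot and the scene stay as the last step left them, time stands still between calls to the robot, and variables do not carry over. Pictures are saved under pics/ and viewed, at most 10 in all, crops included, and the job is handed in when it is done.

```bash
mkdir -p pics
cat > h.py <<'E'
import numpy as np, cv2
from cell import robot, eyes
def ray(name,u,v,z):
    c=eyes.calibration(name);K=np.array([[c['fx'],0,c['cx']],[0,c['fy'],c['cy']],[0,0,1.]])
    p=cv2.undistortPoints(np.array([[[u,v]]],float),K,np.array(c['dist_coeffs'],float))[0,0]
    T=np.array(c['world_to_cam']);R,t=T[:3,:3],T[:3,3]
    o=-R.T@t;d=R.T@np.array([p[0],p[1],1]);return o+d*(z-o[2])/d[2]
E
python3 - <<'E'
from h import *
for n in('top','side'):
    p,d=eyes.read_camera(n);cv2.imwrite(f'pics/{n}0.png',p);np.save(f'{n}0.npy',d)
    c=eyes.calibration(n);T=np.array(c['world_to_cam']);print(n,-T[:3,:3].T@T[:3,3],c['fx'])
print(robot.observe())
E
```

```text
top [ 0.3247655  -0.01573469  1.31281077] 462.356173541368
side [-0.40999691 -1.09852185  0.90162524] 493.7793659334595
{'time': 0.1, 'qpos': array([ 1.04100944e+00,  3.42651542e-01,  1.52488231e+00, -4.22904613e-05,
        1.27543224e+00, -1.46043013e-01]), 'qvel': array([-0.00059309, -0.00066465, -0.00258528,  0.00199849,  0.00076295,
       -0.00055576]), 'joint_efforts': array([ 2.69392709e-03, -4.32003021e+01, -2.44695801e+01,  7.21383607e-02,
        5.25673782e-02, -1.07926169e-05]), 'tool_pos': array([0.19639638, 0.48651687, 0.24012892]), 'tool_rot': array([-3.14022795e+00, -1.59857685e-04,  2.75786101e+00]), 'contact_force': array([ 0.48752904, -0.28444478, -0.823719  ]), 'torque': array([ 0.00790227,  0.02214435, -0.01188994]), 'grip_force': 0.0, 'opening': 0.09194813334474387}
```

View pics/top0.png

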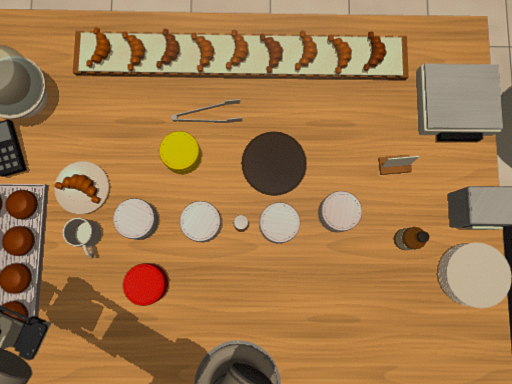

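View pics/side0.png

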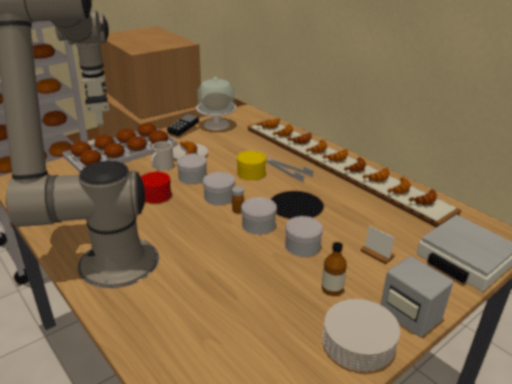

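The top view has +x up and +y to the left. The four steel tins are at (134,218), (200,221), (279,222) and (341,211), with the jar between them at (241,222) and the mat at (274,162). Things that could be mistaken for the tins are the red tin (145,284), the yellow tin (180,151), the large pale drum (476,275) and the mug (79,233). By the description I choose the four steel ones.

```bash
cat >> h.py <<'E'
def tins(seeds,p):
    g=cv2.cvtColor(p,cv2.COLOR_BGR2HSV);m=((g[...,1]<50)&(g[...,2]>120)).astype(np.uint8)
    out=[]
    n,l,s,c=cv2.connectedComponentsWithStats(cv2.morphologyEx(m,cv2.MORPH_OPEN,np.ones((3,3))))
    for i in range(1,n):
        if 800<s[i,4]<2600:
            cs,_=cv2.findContours((l==i).astype(np.uint8),0,2);(u,v),r=cv2.minEnclosingCircle(cs[0])
            P=ray('top',u,v,.07);Q=ray('top',u+r,v,.07);out.append((round(u),round(v),P[:2].round(3),round(abs(P-Q)[:2].max()*2,3)))
    return out
E
python3 - <<'E'
from h import *
p=cv2.imread('pics/top0.png')
for t in tins(None,p):print(t)
for n,u,v,z in[('mat',274,162.5,0),('jar',241,222,.085),('mug',77,232,.088),('plate',82,188,.02),('sign',397,165,.02),('syrup',420,236,.15),('yellow',180,150,.07),('red',145,284,.07),('tongsR',241,104,.01),('tongs b',241,121,.01)]:print(n,ray('top',u,v,z)[:2].round(3))
m=(p.max(2)<75).astype(np.uint8);n,l,s,c=cv2.connectedComponentsWithStats(m);i=l[162,274];print(s[i],c[i],ray('top',*c[i],0),ray('top',s[i,0],162,0)-ray('top',s[i,0]+s[i,2],162,0))
cv2.imwrite('pics/crop.png',cv2.resize(p[130:310,50:370],None,fx=2.4,fy=2.4))
E
```

```text
(490, 205, array([ 0.486, -0.683]), np.float64(0.15))
(342, 210, array([ 0.47 , -0.279]), np.float64(0.107))
(133, 218, array([0.441, 0.282]), np.float64(0.109))
(200, 221, array([0.436, 0.105]), np.float64(0.108))
(279, 222, array([ 0.434, -0.11 ]), np.float64(0.108))
mat [ 0.613 -0.1  ]
jar [ 0.432 -0.007]
mug [0.401 0.424]
plate [0.529 0.442]
sign [ 0.605 -0.451]
syrup [ 0.395 -0.458]
yellow [0.63  0.163]
red [0.268 0.244]
tongsR [ 0.785 -0.002]
tongs b [ 0.734 -0.003]
[ 242  132   64   63 3169] [273.55664247 163.01704008] [ 0.61172917 -0.09861006  0.        ] [-0.00209955  0.18590732  0.        ]
```

View pics/crop.png

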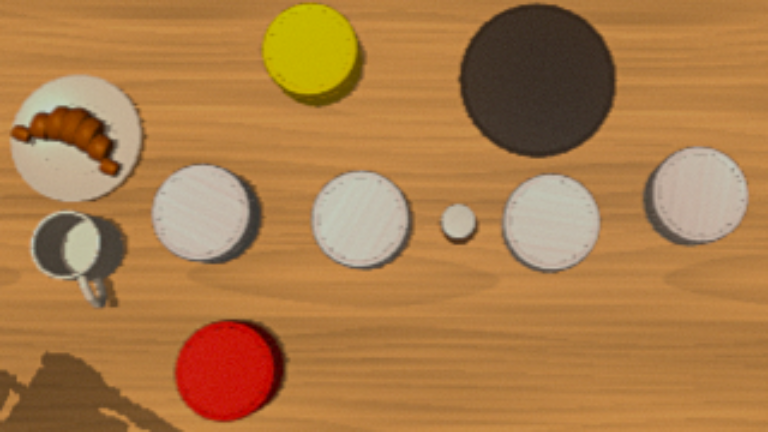

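The crop shows four plain steel tins with 108 mm lids, which matches the given size. The jar stands between the second and third. The plan is to nudge each tin in +x with the fingers half open, giving a two-point contact from the robot side.

```bash
python3 -m handwheel '[23,-29,0,0.055,0.65,23,-29,0,0.055,0.65,23,-29,0,0.055,0.65,23,-29,0,0.055,0.65,23,-29,0,0.055,0.65,23,-29,0,0.055,0.65,23,-30,0,0.054,0.65,0,0,0,0,0.65]' 40
python3 -m handwheel '[0,0,-40,0,0.65,0,0,-40,0,0.65,0,0,-40,0,0.65,0,0,0,0,0.65,0,0,0,0,0.65]'
```

```text
time: 0.9
tool_pos: [0.3596, 0.28, 0.2405]
tool_rot: [-3.14, 0.0, 3.139]
contact_force: [0.4, 0.4, 1.1]
opening: 0.0596
grip_force: 0.0
time: 1.4
tool_pos: [0.3573, 0.2832, 0.1211]
tool_rot: [-3.141, -0.001, -3.141]
contact_force: [1.3, 0.5, 1.5]
opening: 0.0595
grip_force: 0.0
```

```bash
python3 -m handwheel '[0,0,-38,0,0.65,0,0,-38,0,0.65,5,0,0,0,0.65,5,0,0,0,0.65,0,0,0,0,0.65]' | egrep 'pos|force'
for i in 1 2 3 4 5 6 7 8 9 10; do python3 -m handwheel '[3,0,0,0,0.65]' | egrep 'tool_pos|contact'|tr '\n' ' '; echo; done
```

```text
tool_pos: [0.3702, 0.284, 0.0473]
contact_force: [0.5, -0.3, 0.4]
grip_force: 0.0
tool_pos: [0.3718, 0.2835, 0.0468] contact_force: [0.3, 0.7, 0.1] 
tool_pos: [0.3745, 0.2832, 0.0462] contact_force: [0.4, 0.4, -0.4] 
tool_pos: [0.3772, 0.283, 0.0455] contact_force: [0.2, -0.0, -0.3] 
tool_pos: [0.38, 0.2829, 0.0451] contact_force: [-0.9, 0.0, 1.3] 
tool_pos: [0.3829, 0.2828, 0.0448] contact_force: [0.3, -0.6, 0.3] 
tool_pos: [0.3856, 0.2828, 0.0447] contact_force: [-1.8, 0.4, 0.7] 
tool_pos: [0.3883, 0.2828, 0.0446] contact_force: [-2.9, 0.6, 1.9] 
tool_pos: [0.3914, 0.2828, 0.0446] contact_force: [-2.1, 0.0, 1.5] 
tool_pos: [0.3944, 0.2827, 0.0446] contact_force: [-1.4, 0.3, 1.3] 
tool_pos: [0.3976, 0.2827, 0.0446] contact_force: [-1.8, 0.0, 0.2]
```

```bash
python3 -m handwheel '[-20,0,0,0,0.65,-19,0,0,0,0.65,0,-44,0,0,0.65,0,-44,0,0,0.65,0,-45,0,0,0.65,0,-45,0,0,0.65,0,0,0,0,0.65,0,0,0,0,0.65]' | egrep 'pos|force'
python3 -m handwheel '[5,0,0,0,0.65,5,0,0,0,0.65,0,0,0,0,0.65]' | egrep 'pos|force'
for i in 1 2 3 4 5 6 7 8 9 10; do python3 -m handwheel '[3,0,0,0,0.65]' | egrep 'tool_pos|contact'|tr '\n' ' '; echo; done
```

```text
tool_pos: [0.3595, 0.1038, 0.0449]
contact_force: [-0.2, -0.0, -0.3]
grip_force: 0.0
tool_pos: [0.3697, 0.1058, 0.0448]
contact_force: [-1.1, -1.0, -0.0]
grip_force: 0.0
tool_pos: [0.3714, 0.1056, 0.0446] contact_force: [1.1, 0.1, -0.3] 
tool_pos: [0.3746, 0.1053, 0.0447] contact_force: [-0.5, 0.5, 0.1] 
tool_pos: [0.3778, 0.1051, 0.0447] contact_force: [-0.7, -0.3, 0.2] 
tool_pos: [0.3806, 0.1049, 0.0447] contact_force: [-2.2, 0.9, 0.2] 
tool_pos: [0.3832, 0.1049, 0.0447] contact_force: [-3.0, 0.5, 2.0] 
tool_pos: [0.3862, 0.1048, 0.0446] contact_force: [-1.6, -1.2, 0.5] 
tool_pos: [0.3896, 0.1048, 0.0447] contact_force: [-1.2, -0.3, 1.3] 
tool_pos: [0.3928, 0.1047, 0.0447] contact_force: [-1.2, 0.3, -0.1] 
tool_pos: [0.3959, 0.1048, 0.0447] contact_force: [-1.7, -1.2, -0.4] 
tool_pos: [0.3989, 0.1048, 0.0447] contact_force: [-1.5, 0.1, -0.6]
```

```bash
python3 -m handwheel '[-20,0,0,0,0.65,-21,0,0,0,0.65,0,-43,0,0,0.65,0,-43,0,0,0.65,0,-43,0,0,0.65,0,-43,0,0,0.65,0,-43,0,0,0.65,0,0,0,0,0.65]' | egrep 'pos|force'
python3 -m handwheel '[5,0,0,0,0.65,5,0,0,0,0.65,0,0,0,0,0.65]' | egrep 'pos|force'
for i in 1 2 3 4 5 6 7 8 9 10; do python3 -m handwheel '[3,0,0,0,0.65]' | egrep 'tool_pos|contact'|tr '\n' ' '; echo; done
```

```text
tool_pos: [0.3595, -0.1155, 0.0452]
contact_force: [-0.0, 0.4, -0.5]
grip_force: 0.0
tool_pos: [0.3685, -0.1093, 0.0448]
contact_force: [-0.9, -0.5, -0.4]
grip_force: 0.0
tool_pos: [0.3706, -0.109, 0.0447] contact_force: [0.1, -0.2, 0.1] 
tool_pos: [0.3738, -0.1094, 0.0448] contact_force: [-0.2, 0.3, -0.4] 
tool_pos: [0.3769, -0.1097, 0.0447] contact_force: [0.6, -0.1, -0.2] 
tool_pos: [0.3795, -0.1098, 0.0447] contact_force: [-5.1, 0.1, 2.8] 
tool_pos: [0.3812, -0.1094, 0.0445] contact_force: [-7.4, 0.3, 4.9] 
tool_pos: [0.3838, -0.1093, 0.0444] contact_force: [-6.9, -0.4, 5.1] 
tool_pos: [0.3868, -0.1094, 0.0445] contact_force: [-8.1, -0.8, 5.1] 
tool_pos: [0.3898, -0.1094, 0.0444] contact_force: [-7.7, 0.1, 4.5] 
tool_pos: [0.3928, -0.1095, 0.0445] contact_force: [-5.8, -0.6, 4.7] 
tool_pos: [0.3958, -0.1095, 0.0445] contact_force: [-6.9, 0.1, 5.2]
```

Tin 3 resists at about 7 N, against about 1.8 N for tins 1 and 2, so it holds the cake. The upward force on the tool suggests it may be tilting, so I'll push a little further and check.

```bash
python3 -m handwheel '[4,0,0,0,0.65,4,0,0,0,0.65,4,0,0,0,0.65,4,0,0,0,0.65,4,0,0,0,0.65]' | egrep 'pos|force'
python3 - <<'E'
from h import *
p,d=eyes.read_camera('side');cv2.imwrite('pics/side1.png',cv2.resize(p[140:300,160:360],None,fx=3.5,fy=3.5))
E
```

```text
tool_pos: [0.4158, -0.1095, 0.0444]
contact_force: [-7.4, 0.3, 5.8]
grip_force: 3.7
```

View pics/side1.png

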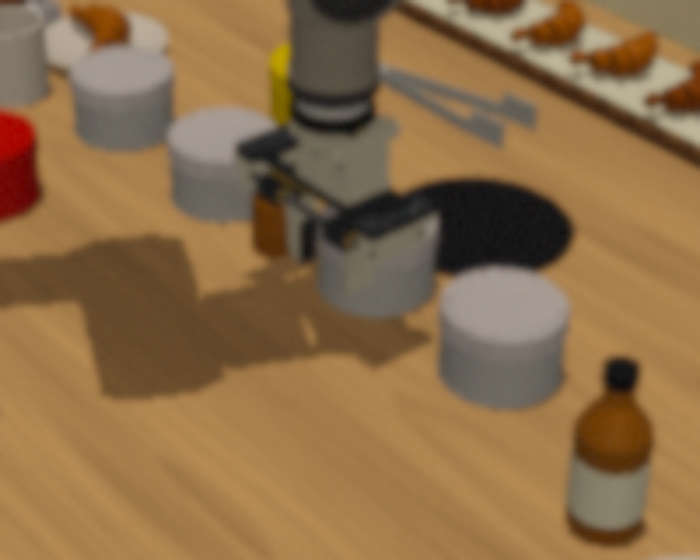

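The crop shows tin 3 (about (378,265)) flat on the counter and moving ahead of the fingers, with the jar (270,225) untouched. I'll keep pushing.

```bash
for i in 1 2 3; do python3 -m handwheel '[5,0.5,0,0,0.65,5,0.5,0,0,0.65,5,0.5,0,0,0.65,5,0.5,0,0,0.65,5,0.5,0,0,0.65,5,0.5,0,0,0.65,5,0.5,0,0,0.65,5,0.5,0,0,0.65]' | egrep 'pos|contact'; done
python3 -m handwheel '[4,0,0,0,0.65,3,0,0,0,0.65,0,0,0,0,0.65]' | egrep 'pos|contact'
python3 - <<'E'
from h import *
p,d=eyes.read_camera('top');cv2.imwrite('pics/top1.png',p)
for t in tins(None,p):print(t)
E
```

```text
tool_pos: [0.4563, -0.1058, 0.0444]
contact_force: [-5.8, -0.8, 4.2]
tool_pos: [0.4962, -0.1019, 0.0444]
contact_force: [-5.9, -0.6, 4.4]
tool_pos: [0.5362, -0.098, 0.0444]
contact_force: [-7.0, -0.3, 4.3]
tool_pos: [0.5438, -0.0979, 0.0445]
contact_force: [-3.0, -0.4, 2.5]
(490, 205, array([ 0.486, -0.683]), np.float64(0.15))
(341, 210, array([ 0.468, -0.278]), np.float64(0.107))
(134, 214, array([0.453, 0.28 ]), np.float64(0.108))
(200, 214, array([0.455, 0.103]), np.float64(0.107))
```

View pics/top1.png

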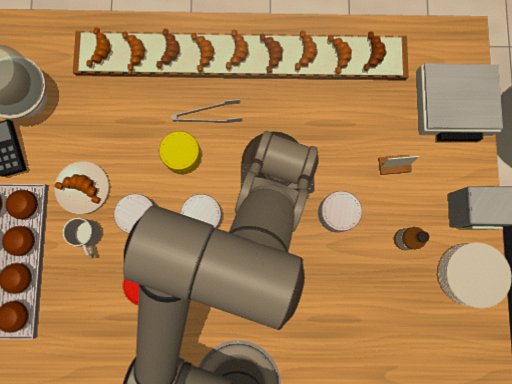

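The arm hides tin 3, and the other three tins are within 20 mm of where they started. I'll push 12 mm more, back off, lift and swing the arm clear to look.

```bash
python3 -m handwheel '[4,0,0,0,0.65,4,0,0,0,0.65,4,0,0,0,0.65,0,0,0,0,0.65]' | egrep 'pos|contact'
python3 -m handwheel '[-5,0,0,0,0.65,-15,0,0,0,0.65,-20,0,0,0,0.65,0,0,40,0,0.65,0,0,45,0,0.65,0,0,45,0,0.65,0,0,0,0,0.65]' | egrep 'pos|contact'
python3 -m handwheel '[-20,45,0,0,0.65,-20,45,0,0,0.65,-20,45,0,0,0.65,-20,45,0,0,0.65,-20,45,0,0,0.65,-20,45,0,0,0.65,-20,45,0,0,0.65,0,0,0,0,0.65]' | egrep 'pos|contact'
python3 - <<'E'
from h import *
p,d=eyes.read_camera('top');cv2.imwrite('pics/top2.png',p)
for t in tins(None,p):print(t)
E
```

```text
tool_pos: [0.5565, -0.0981, 0.0445]
contact_force: [-2.4, 0.8, 1.9]
tool_pos: [0.52, -0.0993, 0.1811]
contact_force: [1.0, 0.3, 0.1]
tool_pos: [0.3738, 0.2212, 0.1744]
contact_force: [0.8, 0.2, 0.2]
(275, 158, array([ 0.612, -0.099]), np.float64(0.107))
(490, 205, array([ 0.486, -0.683]), np.float64(0.15))
(341, 210, array([ 0.468, -0.278]), np.float64(0.106))
(200, 214, array([0.454, 0.103]), np.float64(0.107))
```

View pics/top2.png

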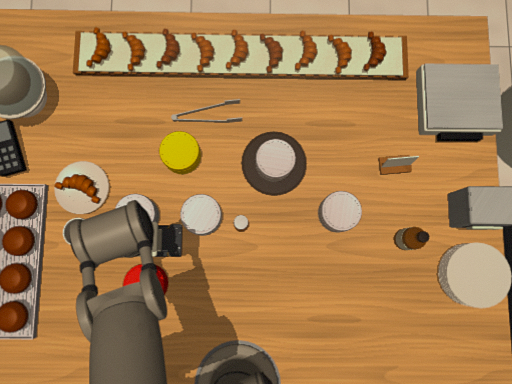

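The heavy tin (275,158) now measures (0.612, -0.099), the same as the mat's centre. The others stand where they should, and the gripper is in free air.

```bash
python3 -c "
from cell import robot
print(robot.hand_in())"
```

```text
the job is handed in; nothing more can be done
None
```

The job is handed in, with no verdict returned: the tin with the cake (third from the left in the top view, about 7 N to slide against about 1.8 N for the first two; the fourth was not nudged) stands at the mat's centre to within a few millimetres, the empty tins I nudged moved under 20 mm, and the pictures show nothing else disturbed.

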